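# Finish the pinwheel brick lining of a small bench forge

### The job

Finish lining the small bench forge: two fire bricks already lie in its square pan, and the two full-length bricks on the bench complete the pinwheel round the air grate, each brick's end against its neighbour's side. Lay the plain brick flat in the empty front right place; hook the tongue of the stepped brick under the steel keeper on the rear rim and turn the brick down flat into the rear left place. All four must end up lying flat and square inside the kerb, the two laid bricks still in their places, and the other things on the bench left alone.

Things in the scene. Friction and masses are not known exactly. Their poses are not given: they have to be found in the camera images.
- forge: Fixed bench forge: dark steel pan 185 mm square on a round foot. Origin on the bench under the foot's axis; z up, +x to the rear rim (the one with the keeper), +y left. Pan floor at z 110 mm, inner side 175 mm (x, y from -87.5 to +87.5), kerb 7 mm high, 5 mm thick. Brick places (brick centres, x y mm): rear left 28.5 57.5; front right -28.5 -57.5; rear right 57.5 -28.5; front left -57.5 28.5; round grate at 0 0.
- keeper_edge (a point): Middle of the lower free edge of the steel keeper's lip on the forge's rear rim, axes as the forge's: at x 72.5, y 57.5, z 137 mm in the forge's frame. The lip is 46 mm wide (y) and 4 mm thick, its underside 27 mm above the pan floor; it reaches 15 mm inward from the inner face of the rear rim, so the rim stop is 15 mm further in +x. A lever press stands behind the forge; its lever hangs 0.28 to 0.36 m above the bench at x 0.67 and beyond.
- stepped_brick: Loose fire brick, 112 x 54 x 38 mm (x, y, z), about 0.3 kg, lying flat. Origin at the centre of its underside. Its +x end is stepped down to a tongue: the last 24 mm are only 20 mm high. Belongs in the forge's rear left place, along the forge's x, tongue towards the rear under the keeper; the front left brick is then against its other end.
- tongue_end (a point): Middle of the end face of the stepped brick's tongue: x 56, y 0, z 10 mm in the brick's frame.
- plain_brick: Loose plain fire brick, 112 x 54 x 38 mm (x, y, z), about 0.3 kg, lying flat. Origin at the centre of its underside. Belongs in the forge's front right place, along the forge's x, either end first. In the pan fingers find room only over the outer kerb and in the 61 mm square opening over the grate, so bricks are best held 15 to 20 mm off their middle, towards that opening.
- rear_brick: Loose plain fire brick 54 x 112 x 38 mm (x, y, z), already laid in the forge's rear right place with its length (own y) along the forge's y. Origin at the centre of its underside. To stay there; it may shift a few mm.
- front_brick: Loose plain fire brick 54 x 112 x 38 mm (x, y, z), already laid in the forge's front left place with its length (own y) along the forge's y. Origin at the centre of its underside. To stay there; it may shift a few mm.
- half_brick: Bystander: half fire brick 56 x 54 x 38 mm, origin at the centre of its underside.
- oil_stone: Bystander: grey sharpening stone in a wooden box, 62 x 210 x 34 mm (x, y, z), origin at the centre of its underside.
- pliers: Bystander: pliers lying flat, 61 x 188 x 12 mm.
- grey_tin: Bystander: open grey tin, 65 mm across, 86 mm high.
- hammer: Bystander: hammer lying flat, 93 x 300 x 31 mm.

How it is judged:
By the outcome, as a careful person would: the job done as asked, in the order asked, and still so for the second after the job is handed in, with the robot touching nothing.
It also fails if it takes over 69 s, if anything falls off the work surface, if the arm or the gripper's body presses on something with over 40 N, if the wrist force passes 120 N, or if a joint passes its speed limit or range.

### The arm

A 7-joint arm with a two-finger parallel gripper is mounted at the origin on a cart in front of the work surface, level with it; the furniture and walls round the work are solid. World frame = base frame: x ahead of the robot, y to its left, z up, the work surface at z = 0. Lengths are in m, angles in rad, forces in N, time in s.
With the tool pointing down it reaches from about 0.4 to 0.925 m from the base axis. Payload 5.6 kg.
Tool frame: the origin (TCP) lies on the centre line of the jaws, within the pads' length; the fingertips stand 19 mm ahead of it and the grasp point (between the pads) is the TCP; z points along the fingers, y is the direction in which the jaws open and shut (so a half turn about z gives the same grasp; the last joint's range is limited). The gripper opens to 85 mm and grips with 20 to 120 N. Pads are 22 mm wide; open, the fingers measure 114 mm over their backs; the gripper's body (76 mm by 85 mm) begins 54 mm behind the grasp point. The pads swing forward as they close: fully open they stand 13 mm farther back than shut.
Start: joints at [-1.308, 0.468, -0.012, 1.603, 0.006, 1.071, -0.056], TCP at [0.196, 0.62, 0.25] pointing down, gripper open.
Joint ranges: [-2.53, 2.53], [-0.31, 2.02], [-1.57, 1.55], [0.28, 2.44], [-1.29, 4.43], [0.15, 1.84], [-2.92, 2.92]. Speed limits (rad/s): [2.57, 2.57, 3.14, 3.14, 3.14, 3.14, 3.14].

### API

Orientations are given as a rotation vector (axis times angle).
In Python, from station import ctrl, fingers, kinematics, get_obs, camera, calibration, workorder gives the robot as it stands. Calls block until the motion is done:
- ctrl.movep(position, orientation): joint-space move of the TCP to a pose.
- ctrl.movel(position, attitude=None, rate=0.15, max_force=None): straight line of the TCP; attitude=None keeps the orientation; rate is the mean speed in m/s. With max_force (N) it stops when the force on the tool has changed by that much, and returns True; else False.
- ctrl.goto_joints(angles): joint-space move.
- fingers.gripper_to(opening, force=None): finger opening in m; force is the grip in N (None keeps the last); returns when the fingers have stopped.
- ctrl.pause(seconds).
- kinematics.solve_ik(position, orientation): joint angles nearest the present ones, or None.
- get_obs(): the state.
- camera(name): name is "scene" or "top" or "wrist"; returns (picture, depth): 420x560x3 uint8, red, green, blue; 420x560 float32, m along the optical axis (not along the pixel's ray), 0 where there is no reading.
- calibration(name): a dict with "fx", "fy", "cx", "cy" (pixels), "k1" (the pictures are not rectified: a ray, as slopes to the right and down, at radius r is drawn at 1 + k1 r^2 times it, then the intrinsics apply), "R" (3x3) and "t" (3): a world point X has camera coordinates R X + t. Camera axes: x right, y down, z forward; pixel columns grow to the right and rows downward; lengths in m; the calibration is good to about 2 mm. A picture is of the moment at which its call begins: read the wrist's pose just before it. calibration takes no time and is no camera call; for the wrist camera it gives the pose at the moment of the call.
A pose or a line that the arm cannot do raises ctrl.Unreachable and nothing moves.
- workorder.hand_in(): hands the job in, once; it reports no verdict.
The state is a dict: "t": time; "joint_positions": joint angles; "joint_vel": joint speeds; "effort": joint torques, N m; "tool_pos": TCP position; "orientation": TCP orientation; "contact_force": force on the tool from outside, world axes, zero at the start; "wrist_torque": the same for the moment, N m; "gripper_width": finger opening in m.
Only numpy, scipy, OpenCV 4.12 (cv2) and the standard library are available. Lean on these libraries where they do the work, as an engineer would, in place of code of your own. Each camera call takes 0.05 s, during which the arm holds its last target.

## Working session

There is one attempt and no reset: what is moved stays moved. The work goes in short steps, each a Python script; the robot and the scene stay as the last script left them, time stands still between calls to the robot, and variables do not carry over. Pictures are saved under pics/ and viewed, and the job is handed in when it is done.

```bash
ls; mkdir -p pics; python3 - <<'E'
from station import *
import cv2,numpy as np
for n in ["scene","top","wrist"]:
    im,d=camera(n); cv2.imwrite(f"pics/{n}0.png",im[:,:,::-1]); np.savez(f"{n}0.npz",im=im,d=d,**calibration(n))
    c=calibration(n);print(n,c)
print(get_obs()["t"])
E
```

```text
pics
scene {'fx': 536.6785693227863, 'fy': 536.6785693227863, 'cx': 274.03458288944444, 'cy': 212.61391147198265, 'k1': -0.14496214668385396, 'R': array([[ 0.45565342, -0.8899594 ,  0.01876771],
       [-0.6067513 , -0.32594157, -0.72499307],
       [ 0.65133157,  0.31895824, -0.68850042]]), 't': array([-0.15840845,  0.43957187,  1.34518876])}
top {'fx': 463.21567603177687, 'fy': 463.21567603177687, 'cx': 283.0765835631147, 'cy': 213.97765069198164, 'k1': -0.06972143270641176, 'R': array([[-0.01918108, -0.9998014 , -0.00540872],
       [-0.99539975,  0.01960397, -0.09378177],
       [ 0.09386918,  0.003585  , -0.99557809]]), 't': array([0.09937252, 0.57159861, 1.51420165])}
wrist {'fx': 331.2024905928575, 'fy': 331.2024905928575, 'cx': 281.4569577608183, 'cy': 215.3708762409598, 'k1': -0.011782876256854822, 'R': array([[ 0.30091819,  0.95364848, -0.00167955],
       [ 0.91678675, -0.28880085,  0.27585526],
       [ 0.26258389, -0.08454965, -0.96119772]]), 't': array([-0.64860953, -0.03564243,  0.37946392])}
0.15
```

View pics/scene0.png

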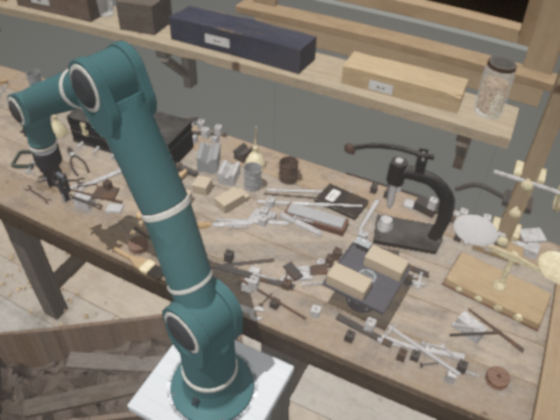

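View pics/top0.png

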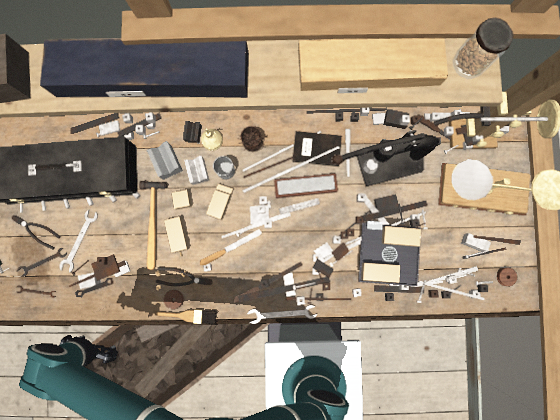

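View pics/wrist0.png

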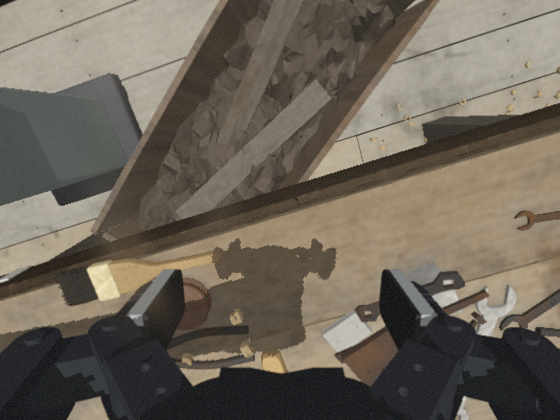

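```bash
cat > h.py <<'E'
import numpy as np,cv2
def load(n):
    z=np.load(n); return {k:z[k] for k in z.files}
def ray(c,u,v):
    x=(u-c["cx"])/c["fx"];y=(v-c["cy"])/c["fy"]
    K=np.array([[c["fx"],0,c["cx"]],[0,c["fy"],c["cy"]],[0,0,1]],float)
    p=cv2.undistortPoints(np.array([[[u,v]]],float),K,np.array([c["k1"],0,0,0.]))[0,0]
    return np.array([p[0],p[1],1.])
def atz(c,u,v,z):
    d=c["R"].T@ray(c,u,v); o=-c["R"].T@c["t"]
    return o+d*(z-o[2])/d[2]
def atd(c,u,v):
    D=c["d"][int(round(v)),int(round(u))]
    return c["R"].T@(ray(c,u,v)*D-c["t"])
def cloud(c):
    h,w=c["d"].shape
    uu,vv=np.meshgrid(np.arange(w),np.arange(h))
    K=np.array([[c["fx"],0,c["cx"]],[0,c["fy"],c["cy"]],[0,0,1]],float)
    p=cv2.undistortPoints(np.stack([uu,vv],-1).reshape(-1,1,2).astype(float),K,np.array([c["k1"],0,0,0.])).reshape(-1,2)
    P=np.c_[p,np.ones(len(p))]*c["d"].reshape(-1,1)
    return ((P-c["t"])@c["R"]).reshape(h,w,3)
def proj(c,X):
    p=c["R"]@np.asarray(X)+c["t"];x,y=p[0]/p[2],p[1]/p[2];s=1+c["k1"]*(x*x+y*y)
    return c["fx"]*x*s+c["cx"],c["fy"]*y*s+c["cy"]
def crop(im,u0,u1,v0,v1,s,fn):
    c=im[v0:v1,u0:u1][:,:,::-1]
    cv2.imwrite(fn,cv2.resize(c,None,fx=s,fy=s,interpolation=cv2.INTER_CUBIC))
E
python3 - <<'E'
from h import *
c=load("top0.npz")
crop(c["im"],135,255,175,265,6,"pics/t_bricks.png")
crop(c["im"],340,460,200,290,6,"pics/t_forge.png")
for p in [(177,234),(220,202),(181,198),(404,236),(381,271),(389,254)]: print(p,atd(c,*p).round(3))
E
```

```text
(177, 234) [0.513 0.441 0.036]
(220, 202) [0.616 0.297 0.039]
(181, 198) [0.633 0.427 0.037]
(404, 236) [ 0.487 -0.282  0.146]
(381, 271) [ 0.382 -0.205  0.153]
(389, 254) [ 0.433 -0.241  0.113]
```

View pics/t_bricks.png

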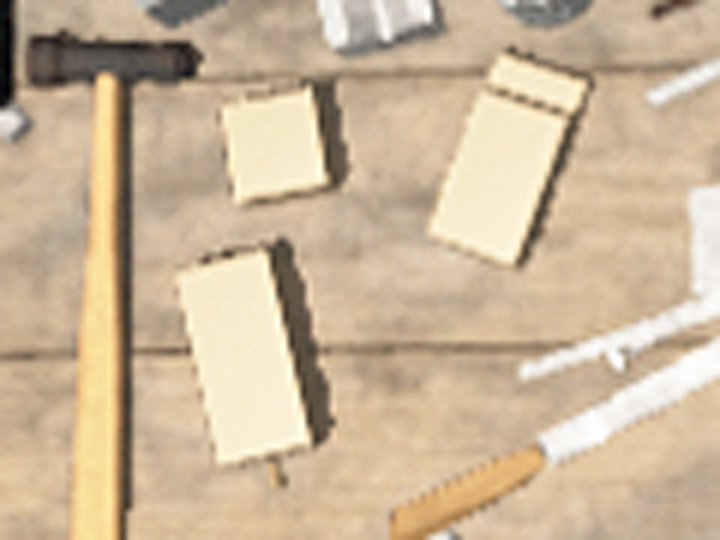

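View pics/t_forge.png

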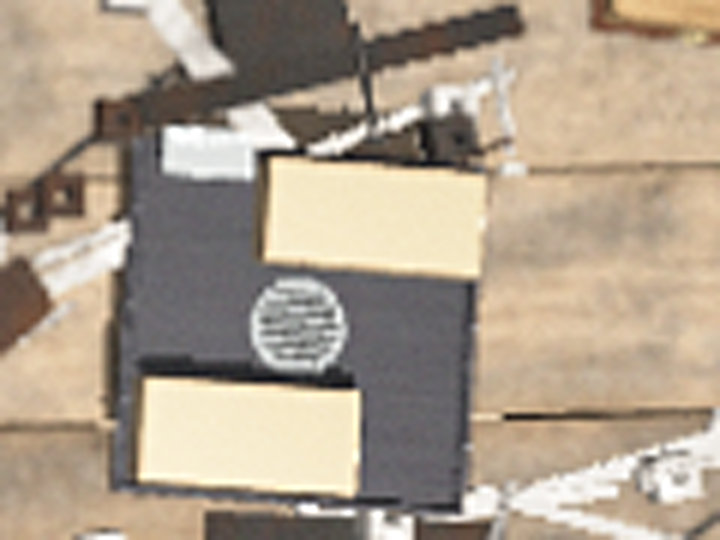

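```bash
python3 - <<'E'
from h import *
for cam in ["top","scene"]:
    c=load(cam+"0.npz");P=cloud(c);im=c["im"].astype(int)
    col=(im[...,0]>170)&(im[...,0]-im[...,2]>25)
    for nm,ctr,zz in [("plain",(.513,.441),(.028,.05)),("step",(.60,.30),(.028,.05)),("half",(.633,.427),(.028,.05)),("rear",(.487,-.282),(.13,.165)),("front",(.382,-.205),(.13,.165))]:
        d=np.hypot(P[...,0]-ctr[0],P[...,1]-ctr[1])
        m=col&(d<.075)&(P[...,2]>zz[0])&(P[...,2]<zz[1])
        lab=cv2.connectedComponents(m.astype(np.uint8))
        k=np.bincount(lab[1][m]).argmax() if m.sum() else 0
        q=P[lab[1]==k]
        if k==0: print(cam,nm,'none');continue
        r=cv2.minAreaRect((q[:,:2]*1000).astype(np.float32))
        print(cam,nm,len(q),np.round(r[0],1),np.round(r[1],1),round(r[2],1),"z",np.median(q[:,2]).round(4),q[:,2].std().round(4))
E
python3 - <<'E'
from station import *
o=get_obs();print(o["tool_pos"],o["orientation"],o["gripper_width"],o["contact_force"])
from scipy.spatial.transform import Rotation as R
print(R.from_rotvec(o["orientation"]).as_matrix().round(3))
E
```

```text
top plain 537 [513.6 447.8] [112.1  54.9] 13.2 z 0.0378 0.0035
top step 404 [611.  305.4] [53.4 86.1] 69.5 z 0.038 0.0033
top half 261 [630.3 430.1] [54.9 54.2] 8.8 z 0.0374 0.0033
top rear 636 [ 488.4 -276.3] [113.4  52.9] 84.0 z 0.1479 0.0033
top front 634 [ 378.3 -207.3] [112.4  52.8] 84.8 z 0.1483 0.003
scene plain 16 [564.3 436.7] [25.  11.9] 54.3 z 0.0365 0.0026
scene step 287 [609.3 305.4] [59.5 91.2] 69.5 z 0.0373 0.0033
scene half 169 [630.8 430.9] [65.4 56.8] 9.8 z 0.0374 0.0033
scene rear 595 [ 488.  -274.3] [111.6  59. ] 83.2 z 0.1468 0.0025
scene front 667 [ 377.1 -206.8] [112.8  59.4] 84.5 z 0.1469 0.0026
[0.19563952 0.61944828 0.24954074] [-4.78619593e-01 -3.10483720e+00  2.14984251e-03] 0.08528149913593419 [-1.11616835 -0.25666297 -0.01634778]
[[-0.954  0.301 -0.   ]
 [ 0.301  0.954 -0.001]
 [-0.    -0.001 -1.   ]]
```

```bash
cat >> h.py <<'E'
from scipy.spatial.transform import Rotation as Ro
def ori(yaw,tilt=0.0):  # yaw rad; tilt: nose(+x local) down about local y
    return (Ro.from_euler('z',yaw)*Ro.from_euler('y',tilt)*Ro.from_matrix(np.diag([-1.,1,-1]))).as_rotvec()
def snap(n,tag):
    from station import camera,calibration
    k=calibration(n);im,d=camera(n);np.savez(f"{n}{tag}.npz",im=im,d=d,**k);cv2.imwrite(f"pics/{n}{tag}.png",im[:,:,::-1])
    return load(f"{n}{tag}.npz")
def bricks(c,lst):
    P=cloud(c);im=c["im"].astype(int)
    col=(im[...,0]>150)&(im[...,0]-im[...,2]>20)
    for nm,ctr,zz in lst:
        d=np.hypot(P[...,0]-ctr[0],P[...,1]-ctr[1])
        m=col&(d<.075)&(P[...,2]>zz[0])&(P[...,2]<zz[1])
        if m.sum()<20: print(nm,'none');continue
        lab=cv2.connectedComponents(m.astype(np.uint8))
        q=P[lab[1]==np.bincount(lab[1][m]).argmax()]
        r=cv2.minAreaRect((q[:,:2]*1000).astype(np.float32))
        print(nm,len(q),np.round(r[0],1),np.round(r[1],1),round(r[2],1),"z",np.median(q[:,2]).round(4),q[:,2].std().round(4))
E
python3 - <<'E'
from h import *
from station import *
c=load("wrist0.npz");o=get_obs()
cp=-c["R"].T@c["t"];Rt=Ro.from_rotvec(o["orientation"]).as_matrix()
print("cam in tool",Rt.T@(cp-o["tool_pos"]),"axis",Rt.T@c["R"][2])
a=np.radians(-5.6)
for p,y,t in [((.5136+.017,.448,.03),13.5,0),((.5136,.448,.2),13.5,0),((.433,-.24,.35),-5.6,0),((.42,-.3,.14),-5.6,0),((.45,-.19,.14),-5.6,0),((.43,-.19,.17),-5.6,25),((.43,-.19,.27),-5.6,25),((.6,.31,.03),-21,0)]:
    q=kinematics.solve_ik(p,ori(np.radians(y),np.radians(t)));print(p,None if q is None else np.round(q,2))
t0=get_obs()["t"]
ctrl.movep((.50,.446,.20),ori(np.radians(13.5)))
print(get_obs()["t"]-t0)
c=snap("wrist","1")
bricks(c,[("plain",(.513,.447),(.025,.05))])
E
```

```text
cam in tool [ 0.07056986 -0.00055687 -0.12395031] axis [-2.75732560e-01 -2.35497905e-04  9.61234363e-01]
(0.5306, 0.448, 0.03) [-0.72  0.8  -0.05  1.59  0.05  0.75  1.02]
(0.5136, 0.448, 0.2) [-0.75  0.57 -0.03  1.56  0.02  1.01  1.03]
(0.433, -0.24, 0.35) [-0.7   0.2   1.32  1.9  -0.21  1.2   2.16]
(0.42, -0.3, 0.14) [-0.19  0.56  0.96  2.06 -0.62  0.84  2.61]
(0.45, -0.19, 0.14) [-0.21  0.41  0.65  2.11 -0.37  0.73  2.16]
(0.43, -0.19, 0.17) [-0.17  0.55  0.61  1.87 -0.17  1.23  2.  ]
(0.43, -0.19, 0.27) [-0.29  0.45  0.77  1.8  -0.14  1.43  2.02]
(0.6, 0.31, 0.03) [-0.59  0.77  0.09  1.65 -0.1   0.72  0.75]
1.3333000000000002
plain 4593 [498.8 444.3] [78.9 50.4] 13.2 z 0.0383 0.0007
```

View pics/wrist1.png

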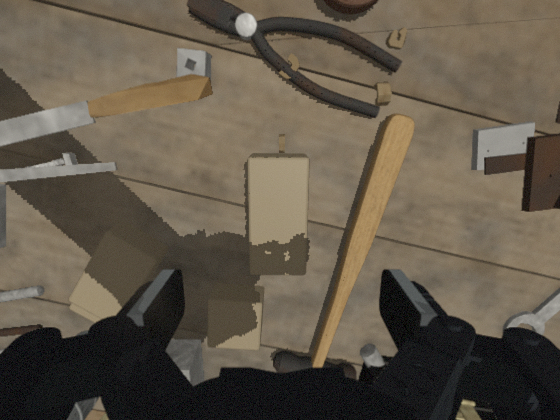

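```bash
cat >> h.py <<'E'
def rects(c,lst,r0=.07,um=None):
    P=cloud(c)
    for nm,ctr,zz in lst:
        d=np.hypot(P[...,0]-ctr[0],P[...,1]-ctr[1])
        m=(d<r0)&(P[...,2]>zz[0])&(P[...,2]<zz[1])
        lab=cv2.connectedComponents(m.astype(np.uint8))
        k=np.bincount(lab[1][m]).argmax();M=lab[1]==k;q=P[M]
        # plane z, then intersect mask outline with mean z
        z=np.median(q[:,2])
        cn=max(cv2.findContours(M.astype(np.uint8),cv2.RETR_EXTERNAL,cv2.CHAIN_APPROX_NONE)[0],key=len)[:,0]
        pts=np.array([atz(c,u,v,z)[:2]*1000 for u,v in cn],np.float32)
        r=cv2.minAreaRect(pts)
        print(nm,M.sum(),np.round(r[0],1),np.round(r[1],1),round(r[2],1),"z",z.round(4),q[:,2].std().round(4),"uv",cn.min(0),cn.max(0))
E
python3 - <<'E'
from h import *
c=load("wrist1.npz")
rects(c,[("plain",(.513,.447),(.03,.05))])
c=load("top0.npz")
rects(c,[("plain",(.513,.447),(.02,.05))])
rects(c,[("rear",(.488,-.276),(.135,.16))])
rects(c,[("front",(.378,-.207),(.135,.16))])
E
```

```text
plain 7034 [512.8 447.3] [110.9  53.5] 13.1 z 0.0382 0.0009 uv [247 156] [309 274]
plain 589 [513.8 444.5] [113.2  58.6] 13.2 z 0.0375 0.0043 uv [164 216] [187 252]
rear 664 [ 489.1 -274.4] [115.5  54.6] 84.0 z 0.1478 0.0032 uv [383 226] [420 245]
front 668 [ 379.  -205.5] [114.5  54.1] 84.5 z 0.1482 0.0033 uv [362 262] [399 282]
```

```bash
python3 - <<'E'
from h import *
from station import *
t0=get_obs()["t"]
ctrl.movep((.50,-.24,.33),ori(np.radians(-5.6)))
print(get_obs()["t"]-t0, get_obs()["joint_positions"])
c=snap("wrist","2")
rects(c,[("rear",(.488,-.276),(.14,.16)),("front",(.378,-.207),(.14,.16))])
E
```

```text
2.475 [ 0.00993719  0.23532242  0.44900539  1.77148837 -0.11078359  1.16019554
  1.96771512]
rear 6676 [ 487.9 -275.3] [111.   53.4] 84.5 z 0.1483 0.001 uv [181 160] [301 216]
front 9041 [ 379.6 -207.3] [111.4  52.8] 84.6 z 0.1483 0.001 uv [239  21] [373  89]
```

View pics/wrist2.png

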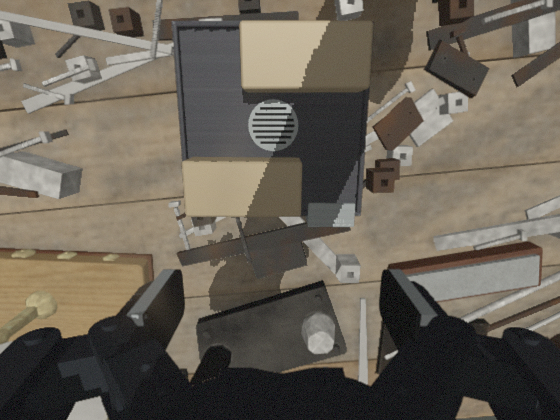

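```bash
python3 - <<'E'
from h import *
c=load("wrist2.npz")
im=c["im"]
crop(im,170,270,10,110,6,"pics/f_a.png")
crop(im,290,390,140,240,6,"pics/f_b.png")
crop(np.clip(im.astype(int)*2,0,255).astype(np.uint8),165,385,10,230,3,"pics/f_all.png")
a=np.radians(-5.6);o=np.array([.4335,-.2415])
R=np.array([[np.cos(a),-np.sin(a)],[np.sin(a),np.cos(a)]])
for n,p,z in [("kin FL",(-87.5,87.5),117),("kin FR",(-87.5,-87.5),117),("kin RL",(87.5,87.5),117),("grate",(0,0),110),("lip c1",(72.5,57.5+23),141),("lip c2",(72.5,57.5-23),141)]:
    w=o+R@np.array(p)/1000; print(n,np.round(proj(c,[*w,z/1000]),1))
E
```

```text
kin FL [368.1  26.1]
kin FR [176.3  25.7]
kin RL [356.1 211.1]
grate [272.9 124.8]
lip c1 [355.2 202.7]
lip c2 [307.9 202.6]
```

View pics/f_all.png

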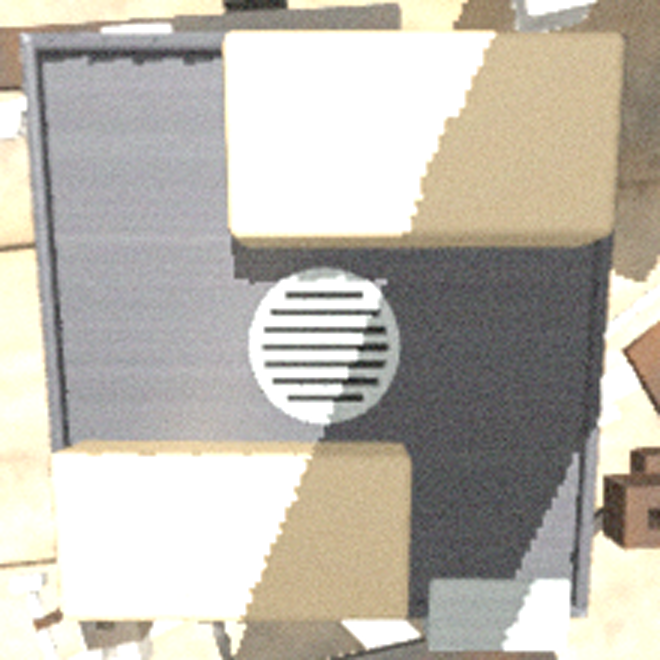

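View pics/f_b.png

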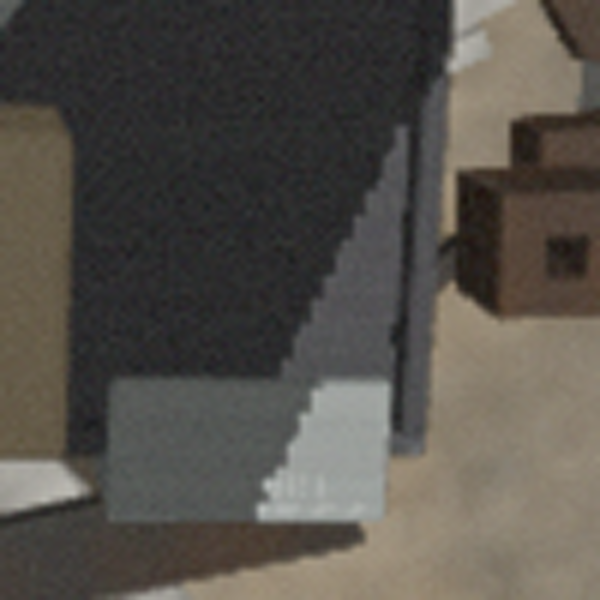

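```bash
cat >> h.py <<'E'
FO=np.array([.4335,-.2415]);FA=np.radians(-5.55)
FR=np.array([[np.cos(FA),-np.sin(FA)],[np.sin(FA),np.cos(FA)]])
def f2w(x,y,z): # forge mm -> world m
    w=FO+FR@np.array([x,y])/1000; return np.array([w[0],w[1],z/1000])
def w2f(p):
    return FR.T@(np.asarray(p)[:2]-FO)*1000
def st(l=""):
    from station import get_obs
    o=get_obs();print(l,"t",round(o["t"],2),np.round(o["tool_pos"],4),"F",np.round(o["contact_force"],1),"w",round(o["gripper_width"],4))
E
python3 - <<'E'
from h import *
from station import *
a=np.radians(13.1);g=np.array([.5128+.0175*np.cos(a),.4473+.0175*np.sin(a)])
fingers.gripper_to(.068)
ctrl.movep((*g,.13),ori(a)); st("hover")
ctrl.movel((*g,.029),rate=.12,max_force=15); st("down")
fingers.gripper_to(.03,force=70); st("grip")
ctrl.movel((*g,.25),rate=.25); st("up")
ctrl.movep(f2w(-11,-57.5,250),ori(FA)); st("over")
c=snap("wrist","3")
E
```

```text
hover t 6.93 [0.5311 0.45   0.1305] F [-0.1 -0.2 -0.4] w 0.0684
down t 7.92 [0.5304 0.4518 0.0299] F [-0.4 -0.4  0.2] w 0.0679
grip t 8.2 [0.5307 0.4519 0.0306] F [-0.1 -1.2  6.3] w 0.053
up t 9.23 [0.5289 0.4505 0.2478] F [-0.4 -0.2 -2.8] w 0.0527
over t 11.91 [ 0.4178 -0.2969  0.2499] F [ 0.4  0.2 -2.3] w 0.0529
```

View pics/wrist3.png

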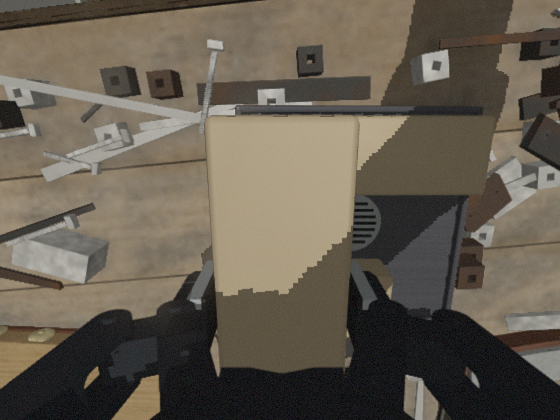

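```bash
python3 - <<'E'
from h import *
from station import *
st(); print("tgt",f2w(-11,-57.5,250)); o=get_obs()
c=load("wrist3.npz")
P=cloud(c);print(P[200,280],P[130,220],P[130,350],P[130,285])
z=np.median(P[125:280:5,230:340:5,2]);print("z",z)
# front corners of top face, rounded edges
for u,v in [(207,116),(357,116),(216,290),(352,250)]:
    w=atz(c,u,v,z); print((u,v),(w-o["tool_pos"]).round(4), w2f(w).round(1))
crop(c["im"],190,380,90,200,4,"pics/w3c.png")
E
```

```text
t 11.96 [ 0.4177 -0.297   0.2499] F [ 1.5  0.2 -3.1] w 0.0524
tgt [ 0.41699049 -0.29766659  0.25      ]
[ 0.37468875 -0.29382364  0.2579668 ] [ 0.3484889  -0.31196595  0.25680495] [ 0.35270347 -0.26761683  0.25686836] [ 0.35059021 -0.28979333  0.25753114]
z 0.2576774531431717
(207, 116) [-0.0741 -0.0185  0.0078] [-82.4 -82.4]
(357, 116) [-0.0694  0.0317  0.0078] [-82.5 -31.9]
(216, 290) [-0.0094 -0.0252  0.0078] [-17.3 -82.7]
(352, 250) [-0.0211  0.0283  0.0078] [-34.1 -30.6]
```

View pics/w3c.png

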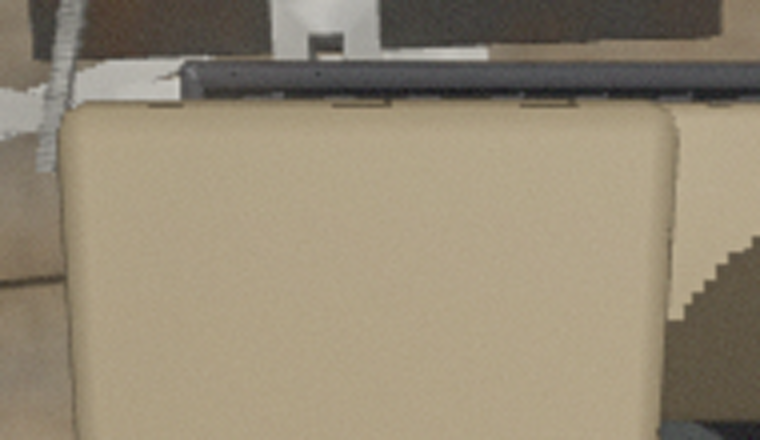

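```bash
python3 - <<'E'
from h import *
from station import *
ctrl.movel(f2w(-11,-57.5,160),ori(FA),rate=.15)
ctrl.pause(.1); st(); p=w2f(get_obs()["tool_pos"]); print(p)
e=np.array([-11,-57.5])-p; cm=np.array([-11,-57.5])+e
r=ctrl.movel(f2w(*cm,140.3),rate=.06,max_force=12); print(r); ctrl.pause(.1); st(); print(w2f(get_obs()["tool_pos"]), Ro.from_rotvec(get_obs()["orientation"]).as_matrix().round(4).tolist())
snap("top","4");c=snap("wrist","4")
E
```

```text
t 12.81 [ 0.4177 -0.2982  0.1611] F [-0.  -0.  -3.6] w 0.0525
[-10.20820332 -57.94421781]
True
 t 13.28 [ 0.4165 -0.297   0.1405] F [-0.7  0.3  5.4] w 0.0527
[-11.5227958  -56.86704015] [[-0.9954, 0.0963, 0.0009], [0.0963, 0.9954, 0.0002], [-0.0009, 0.0002, -1.0]]
```

View pics/wrist4.png

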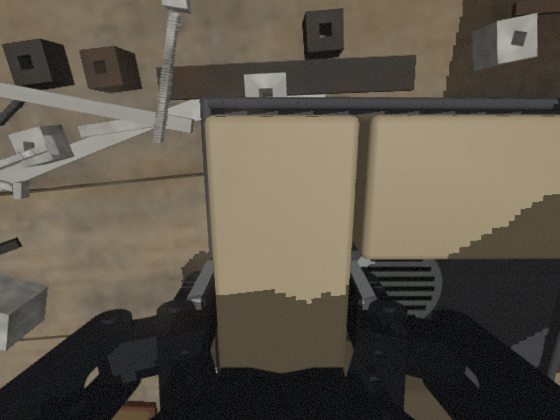

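```bash
python3 - <<'E'
from h import *
from station import *
fingers.gripper_to(.066); st()
p=get_obs()["tool_pos"]
ctrl.movel((p[0],p[1],.22),rate=.2); st()
ctrl.movep(f2w(65,0,320),ori(FA)); st()
c=snap("wrist","5")
rects(c,[("rear",(.488,-.276),(.14,.16)),("front",(.378,-.207),(.14,.16))],.058)
ctrl.movep((.57,.32,.22),ori(np.radians(-20.5)));st()
c=snap("wrist","6")
rects(c,[("step",(.611,.3055),(.03,.05))])
E
```

```text
t 13.66 [ 0.4158 -0.2964  0.1398] F [-1.1 -0.7  0.7] w 0.0664
 t 14.21 [ 0.4157 -0.296   0.2197] F [-0.3  0.2 -0.5] w 0.0662
 t 14.82 [ 0.497  -0.2477  0.3182] F [-0.9  0.1 -0. ] w 0.0661
rear 7051 [ 487.9 -275.3] [111.   53.7] 84.4 z 0.1482 0.0011 uv [189 165] [312 223]
front 9632 [ 379.5 -207.3] [111.3  53.3] 84.5 z 0.1483 0.001 uv [249  21] [386  92]
 t 16.95 [0.5708 0.3184 0.2204] F [0.5 0.5 0.8] w 0.066
step 4611 [610.1 307. ] [53.5 88.5] 69.5 z 0.0382 0.001 uv [258 194] [313 279]
```

View pics/wrist5.png

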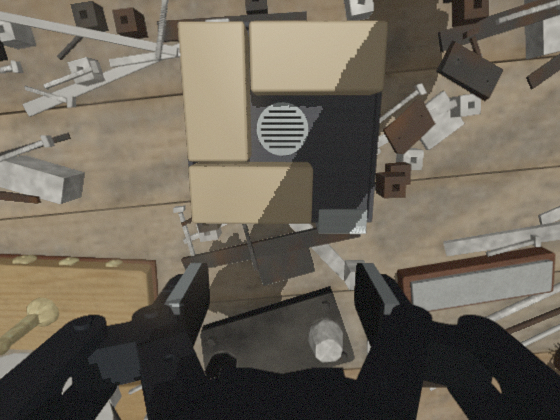

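View pics/wrist6.png

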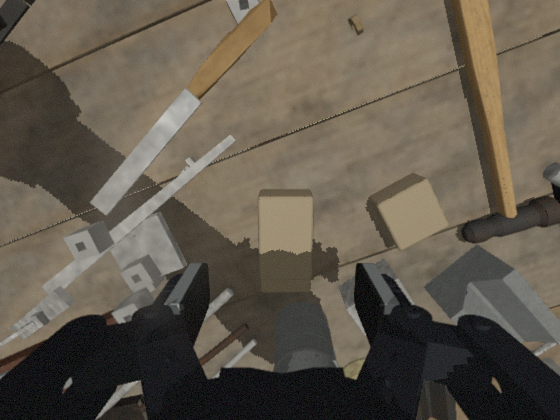

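```bash
cat >> h.py <<'E'
GX,GZ=-17.5,30.2
def tcp(Ax,Az,th):
    t=np.radians(th);lx=GX-56;lz=GZ
    return Ax+lx*np.cos(t)+lz*np.sin(t), 110+Az-lx*np.sin(t)+lz*np.cos(t)
E
python3 - <<'E'
from h import *
from station import *
a=np.radians(-20.5);g=np.array([.6049,.3089])
ctrl.movep((*g,.13),ori(a)); st("hover")
ctrl.movel((*g,.029),rate=.12,max_force=15); ctrl.pause(.1);st("down")
fingers.gripper_to(.03,force=85); st("grip")
o=get_obs();d=o["tool_pos"][:2]-np.array([.6213,.3028]);print("grip local",1000*(d@[np.cos(a),np.sin(a)]),1000*(d@[-np.sin(a),np.cos(a)]),o["tool_pos"][2])
ctrl.movel((*g,.25),rate=.25); st("up")
x,z=tcp(56,70,25)
ctrl.movep(f2w(x,57.5,z),ori(FA,np.radians(25))); ctrl.pause(.1);st("over")
o=get_obs();print(o["joint_positions"],w2f(o["tool_pos"]),x,z)
snap("scene","7");c=snap("wrist","7")
E
```

```text
hover t 17.48 [0.6051 0.3082 0.1301] F [0.1 0.3 0.9] w 0.066
down t 18.57 [0.6056 0.3092 0.0301] F [ 0.3  0.2 -0.4] w 0.0664
grip t 18.82 [0.6056 0.3094 0.0304] F [-1.2  0.1  6.8] w 0.0525
grip local -16.965568605165927 0.6763654953724315 0.030376752840564982
up t 19.86 [0.6037 0.3085 0.2479] F [-0.6 -0.6 -4.2] w 0.0527
over t 21.84 [ 0.4419 -0.1836  0.2383] F [-0.2  1.  -2.5] w 0.0524
[-0.15524896  0.46016557  0.56872426  1.80049386 -0.11005899  1.36856472
  1.93752879] [ 2.71040953 58.46800907] 2.1494491573753542 238.43293740644825
```

View pics/wrist7.png

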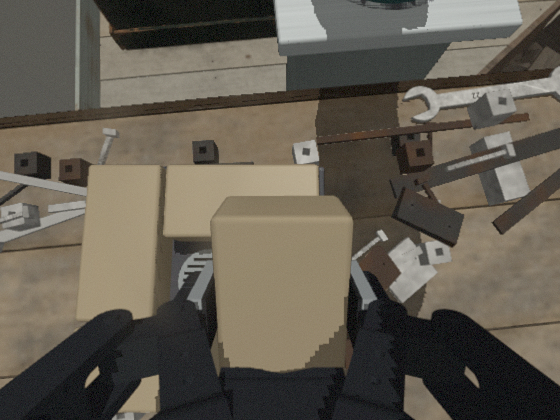

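View pics/scene7.png

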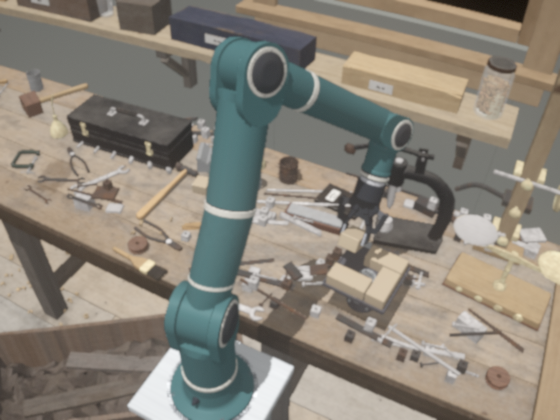

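```bash
python3 - <<'E'
from h import *
from station import *
c=load("wrist7.npz");P=cloud(c);o=get_obs()
q=P[230:350:3,235:335:3].reshape(-1,3)
A=np.c_[q[:,:2],np.ones(len(q))];s=np.linalg.lstsq(A,q[:,2],rcond=None)[0]
n=np.array([-s[0],-s[1],1]);n/=np.linalg.norm(n)
print("tilt",np.degrees(np.arccos(n[2])),"dir",np.degrees(np.arctan2(n[1],n[0])), "off",1000*n@(q.mean(0)-o["tool_pos"]))
Rt=Ro.from_rotvec(o["orientation"]).as_matrix();print("tool tilt",np.degrees(np.arccos(-Rt[2,2])), -Rt[:,2],n)
# top back edge corners in tool frame (intersect with plane)
d0=n@q.mean(0);cp=-c["R"].T@c["t"]
for u,v in [(214,214),(350,214),(215,330),(347,330)]:
    r=c["R"].T@ray(c,u,v);w=cp+r*(d0-n@cp)/(n@r);print((u,v),1000*Rt.T@(w-o["tool_pos"]))
crop(c["im"],200,370,185,240,4,"pics/w7c.png")
E
```

```text
tilt 26.033784028636695 dir -4.855471099850896 off 8.015084171155625
tool tilt 24.990313341310344 [ 0.42053697 -0.04031579  0.90637922] [ 0.43732599 -0.03714971  0.89853541]
(214, 214) [ 38.2017479  -24.64589423  -8.82856129]
(350, 214) [38.1628721  24.4515766  -8.59456404]
(215, 330) [-10.81947466 -27.18403856  -7.94884323]
(347, 330) [-10.96316128  26.28114642  -7.6921858 ]
```

View pics/w7c.png

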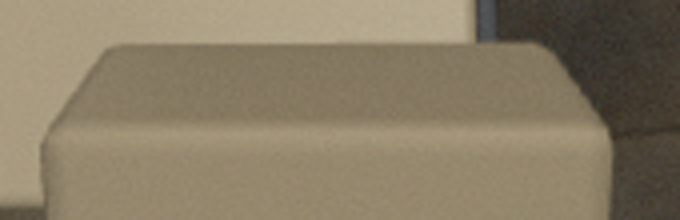

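```bash
cat >> h.py <<'E'
OFF=[0,0,0]
def go(Ax,Az,th,y=57.5,rate=.05,mf=None,off=(0,0,0),wait=.05):
    from station import ctrl,get_obs
    x,z=tcp(Ax,Az,th); 
    r=ctrl.movel(f2w(x+off[0],y+off[1],z+off[2]),ori(FA,np.radians(th-1)),rate=rate,max_force=mf)
    if wait: ctrl.pause(wait)
    o=get_obs();p=w2f(o["tool_pos"]);e=np.array([p[0]-x,p[1]-y,o["tool_pos"][2]*1000-z])
    Rt=Ro.from_rotvec(o["orientation"]).as_matrix()
    print(f"A {Ax:.1f},{Az:.1f} th {th} hit {r} err {e.round(1)} F {np.round(o['contact_force'],1)} T {np.round(o['wrist_torque'],2)} tilt {np.degrees(np.arccos(-Rt[2,2])):.1f} t {o['t']:.2f}")
    return r,e
E
python3 - <<'E'
from h import *
r,e=go(57,12,26,rate=.15,mf=15)
r,e=go(57,2.5,26,rate=.05,mf=12)
snap("scene","8");snap("wrist","8");snap("top","8")
c=load("top8.npz");crop(c["im"],350,450,200,290,6,"pics/t8.png")
c=load("scene8.npz");crop(c["im"],310,430,220,320,6,"pics/s8.png")
E
```

```text
A 57.0,12.0 th 26 hit False err [ 0.5 -0.3  0.7] F [-0.1 -0.4 -3.5] T [-0.12 -0.68 -0.02] tilt 24.9 t 22.52
A 57.0,2.5 th 26 hit False err [-0.  -0.   0.1] F [-0.  -0.2 -2.5] T [-0.05 -0.76 -0.01] tilt 25.0 t 22.92
```

View pics/s8.png

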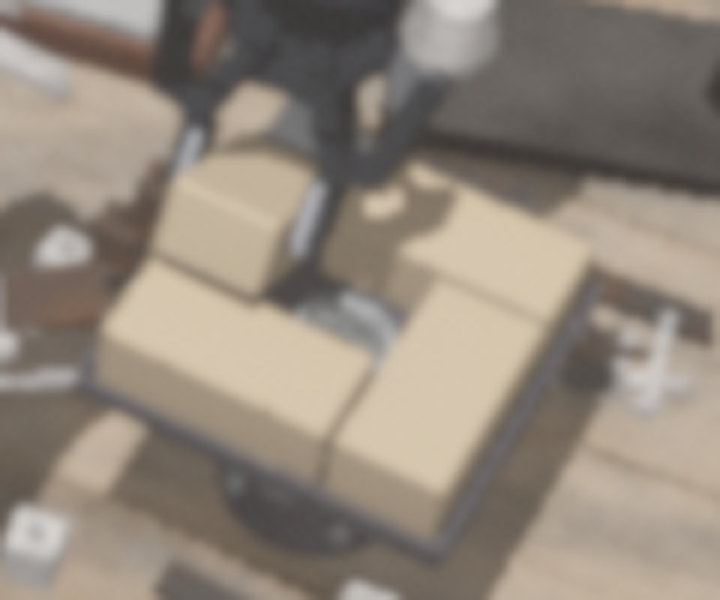

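View pics/wrist8.png

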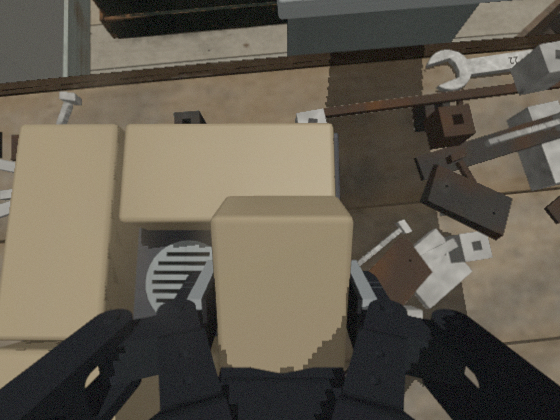

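```bash
python3 - <<'E'
from h import *
r,e=go(75.5,2.0,26,rate=.05,mf=12)
if not r:
    for th in (21,16):
        r,e=go(85-20*np.sin(np.radians(th)),1.5,th,rate=.05,mf=15)
        if r: break
snap("scene","9");snap("wrist","9")
c=load("scene9.npz");crop(c["im"],310,430,220,320,6,"pics/s9.png")
E
```

```text
A 75.5,2.0 th 26 hit False err [-0.2 -0.1 -0.2] F [-0.2 -0.5 -2.9] T [-0.12 -0.74 -0.01] tilt 25.0 t 23.63
A 77.8,1.5 th 21 hit False err [0.  0.1 0.5] F [ 0.8 -0.1 -3.1] T [-0.15 -0.57 -0.02] tilt 20.0 t 23.95
A 79.5,1.5 th 16 hit False err [0.8 0.1 0.4] F [ 0.4 -0.2 -3.4] T [-0.07 -0.45  0.03] tilt 15.0 t 24.27
```

View pics/wrist9.png

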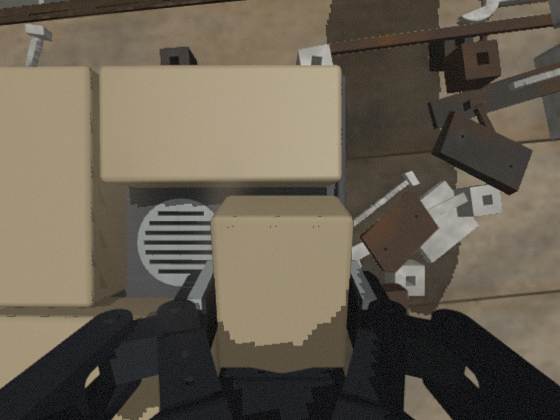

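View pics/s9.png

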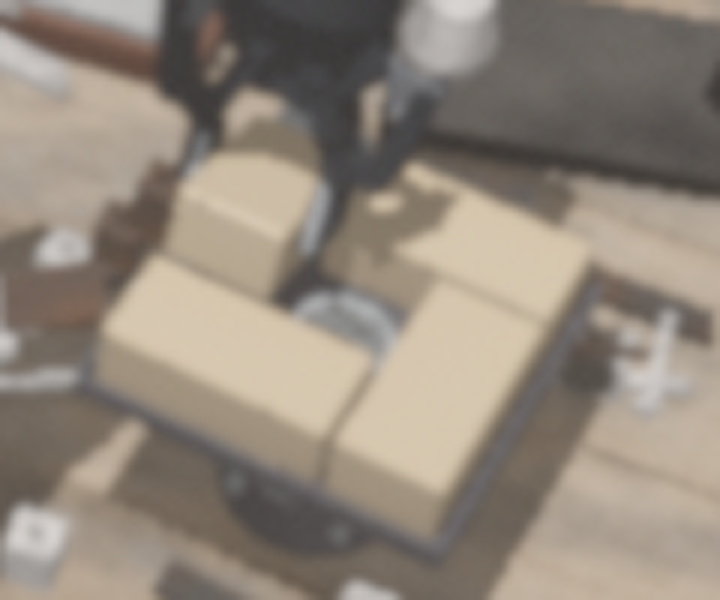

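```bash
python3 - <<'E'
from h import *
for th,Ax,Az in ((11,81.6,1.3),(6,83.2,1.0),(2,84.6,.8),(0,84.7,.2)):
    r,e=go(Ax,Az,th,rate=.05,mf=15)
    if r: break
snap("wrist","10")
E
```

```text
A 81.6,1.3 th 11 hit False err [0.8 0.1 0.2] F [ 0.5 -0.3 -2.9] T [-0.02 -0.35 -0.02] tilt 10.0 t 24.69
A 83.2,1.0 th 6 hit False err [1.2 0.1 0.4] F [-0.  -0.4 -3.3] T [-0.01  0.2  -0.06] tilt 5.0 t 25.02
A 84.6,0.8 th 2 hit False err [1.3 0.1 0.4] F [-2.3 -1.1 -2.6] T [-0.05  0.78 -0.1 ] tilt 1.0 t 25.33
A 84.7,0.2 th 0 hit False err [1.3 0.  0.5] F [ 0.9  0.1 -1.2] T [-0.    0.17  0.01] tilt 1.1 t 25.63
```

View pics/wrist10.png

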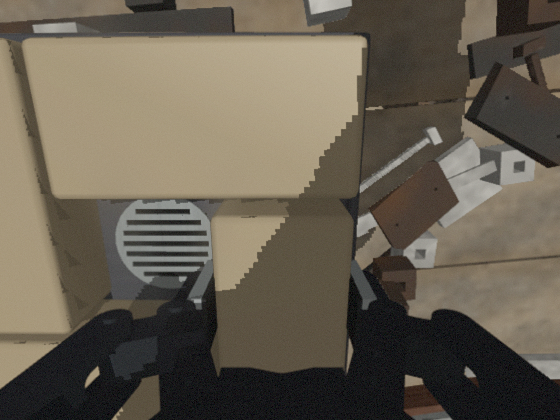

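```bash
python3 - <<'E'
from h import *
from station import *
go(83.6,-.8,0,rate=.03,mf=8)
c=snap("wrist","11");P=cloud(c);o=get_obs()
q=P[235:340:3,235:335:3].reshape(-1,3)
s=np.linalg.lstsq(np.c_[q[:,:2],np.ones(len(q))],q[:,2],rcond=None)[0];print("slopes deg",np.degrees(s[:2]),"z",q[:,2].mean())
print("front top z",P[100:170,100:300,2].mean())
E
```

```text
A 83.6,-0.8 th 0 hit False err [ 2.4 -0.   1.4] F [1.9 0.4 7.2] T [ 0.28  0.03 -0.  ] tilt 1.2 t 25.98
slopes deg [-3.26493003  0.19705399] z 0.14888714169338227
front top z 0.14876519056082546
```

```bash
python3 - <<'E'
from h import *
from station import *
c=load("wrist11.npz");P=cloud(c)
def fit(v0,v1,u0,u1):
    q=P[v0:v1:2,u0:u1:2].reshape(-1,3);m=q.mean(0)
    s=np.linalg.lstsq(np.c_[q[:,:2]-m[:2],np.ones(len(q))],q[:,2],rcond=None);print(m.round(4),np.degrees(s[0][:2]).round(2))
fit(235,340,235,335);fit(235,290,235,335);fit(290,340,235,335);fit(60,180,60,330);fit(60,180,230,330)
for v in (218,230,250,270,290,310,330,350): print(v,(P[v,250:320]*1000).mean(0).round(1))
o=get_obs();print(o["tool_pos"],w2f(o["tool_pos"]))
E
```

```text
[ 0.4432 -0.1841  0.149 ] [-4.39  0.16]
[ 0.4323 -0.1831  0.1489] [-18.48   1.53]
[ 0.4546 -0.1853  0.1494] [-33.18   3.04]
[ 0.3779 -0.2081  0.1488] [-0.3   1.21]
[ 0.3807 -0.1799  0.1488] [-0.47  0.21]
218 [ 415.4 -181.4  147.2]
230 [ 419.7 -181.8  148.3]
250 [ 427.5 -182.5  148.5]
270 [ 435.7 -183.3  148.6]
290 [ 444.2 -184.1  148.7]
310 [ 453.1 -184.9  148.8]
330 [ 461.1 -185.6  150.6]
350 [ 469.2 -186.4  152.4]
[ 0.45146235 -0.18547264  0.14079756] [12.45949963 57.50193153]
```

```bash
python3 - <<'E'
from h import *
c=load("wrist11.npz")
crop(c["im"],200,370,180,260,4,"pics/w11c.png")
E
```

```text
(no output)
```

View pics/w11c.png

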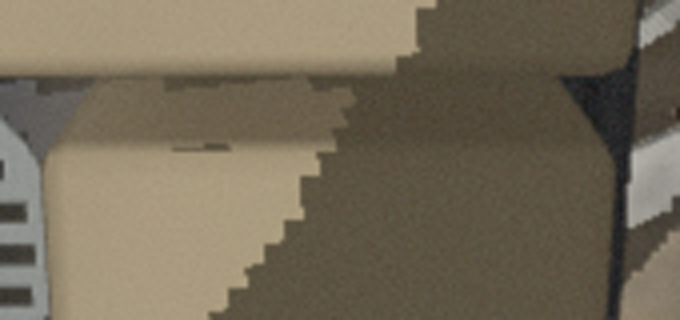

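```bash
python3 - <<'E'
from h import *
c=load("wrist11.npz")
for u,v in [(240,216),(320,216),(240,197),(320,197)]: print(u,v,w2f(atz(c,u,v,.1475)).round(1))
E
```

```text
240 216 [-24.7  41.8]
320 216 [-24.7  71.1]
240 197 [-31.8  42.1]
320 197 [-31.9  70.9]
```

```bash
python3 - <<'E'
from h import *
from station import *
go(84.5,0.6,0,rate=.03,mf=25,off=(-2.6,0,0))
go(84.5,0.3,0,rate=.03,mf=25,off=(-2.6,0,-.6))
st(); fingers.gripper_to(.066); st()
p=get_obs()["tool_pos"]
ctrl.movel((p[0],p[1],.23),rate=.2); st()
ctrl.movep(f2w(65,0,320),ori(FA)); ctrl.pause(.1);st()
c=snap("wrist","12");snap("top","12");snap("scene","12")
rects(c,[("rear",(.488,-.276),(.14,.16)),("front",(.378,-.207),(.14,.16))],.058)
crop(np.clip(c["im"].astype(int)*1.5,0,255).astype(np.uint8),170,400,5,240,2.5,"pics/w12c.png")
E
```

```text
A 84.5,0.6 th 0 hit False err [-2.7  0.1 -0. ] F [-0.   0.1  1.2] T [0.11 0.19 0.01] tilt 1.0 t 26.33
A 84.5,0.3 th 0 hit False err [-2.5  0.   0. ] F [-2.4  1.   9.2] T [ 0.29  0.85 -0.  ] tilt 1.0 t 26.63
 t 26.63 [ 0.4475 -0.185   0.1405] F [-2.4  1.   9.2] w 0.0526
 t 26.92 [ 0.4475 -0.1852  0.1398] F [ 0.1  0.3 -0.3] w 0.066
 t 27.52 [ 0.447  -0.1847  0.2294] F [-0.4 -0.2 -0.4] w 0.0656
 t 28.17 [ 0.497  -0.2466  0.3177] F [-0.3 -0.1  0.3] w 0.0657
rear 7018 [ 487.7 -275.3] [111.1  54.2] 83.8 z 0.1482 0.001 uv [187 165] [310 224]
front 9570 [ 379.4 -207.3] [111.3  53.2] 84.7 z 0.1483 0.0009 uv [247  21] [385  92]
```

View pics/w12c.png

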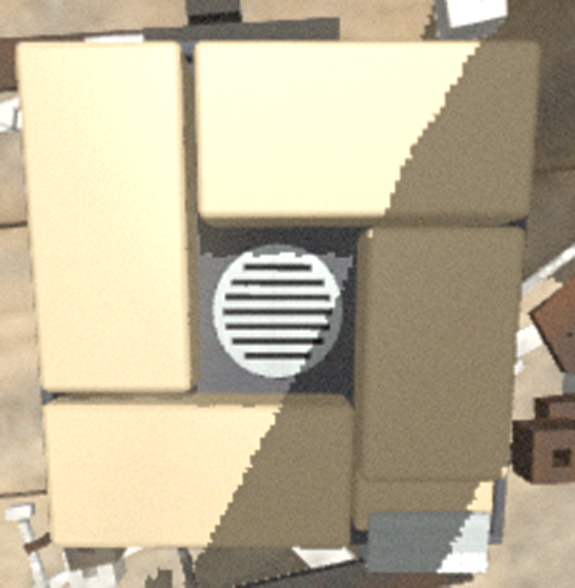

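```bash
python3 - <<'E'
from h import *
c=load("wrist12.npz");P=cloud(c)
def fit(n,fx0,fx1,fy0,fy1):
    F=(P[...,:2]-FO)@FR*1000
    m=(F[...,0]>fx0)&(F[...,0]<fx1)&(F[...,1]>fy0)&(F[...,1]<fy1)&(P[...,2]>.14)&(P[...,2]<.16)
    q=np.c_[F[m],P[...,2][m]*1000]
    s=np.linalg.lstsq(np.c_[q[:,:2]-q[:,:2].mean(0),np.ones(len(q))],q[:,2],rcond=None)[0]
    print(n,m.sum(),"slopes",np.degrees(np.arctan(s[:2])).round(2),"z",s[2].round(2))
fit("step",-20,50,36,80);fit("plain",-78,22,-80,-36);fit("rear",36,80,-80,22);fit("front",-80,-36,-22,80)
F=(P[...,:2]-FO)@FR*1000
for n,u0,v0,cx in [("step",-1,0,0)]:
    pass
# edges of step brick in crop (scale 2.5, org 170,5)
for n,(a,b) in {"step front edge":(440,229),"front rear edge":(440,219),"step riser":(430,479),"lip edge":(430,513),"step right":(361,350),"step left":(520,350),"plain L":(190,300),"plain rear end":(110,389),"rear front edge":(110,400),"plain front":(110,43),"front right end":(199,130)}.items():
    print(n,w2f(atz(c,170+a/2.5,5+b/2.5,.1475)).round(1))
fx=np.array([2.0])
E
```

```text
step 4123 slopes [ 0.05 -0.07] z 148.32
plain 6634 slopes [-0.04 -0.06] z 148.36
rear 5345 slopes [-0.08 -0.  ] z 148.32
front 7375 slopes [-0.15 -0.  ] z 148.37
step front edge [-27.1  55. ]
front rear edge [-30.3  54.8]
step riser [58.9 55.9]
lip edge [71.6 56.5]
step right [12.8 29.5]
step left [12.8 85.1]
plain L [ -4.  -29.7]
plain rear end [ 26.4 -58.8]
rear front edge [ 30.3 -59. ]
plain front [-83.1 -53. ]
front right end [-57.6 -25.3]
```

```bash
python3 - <<'E'
from station import *
workorder.hand_in(); print(get_obs()["t"])
E
```

```text
the job is handed in; nothing more can be done
the job is handed in; nothing more can be done
```

View pics/top12.png

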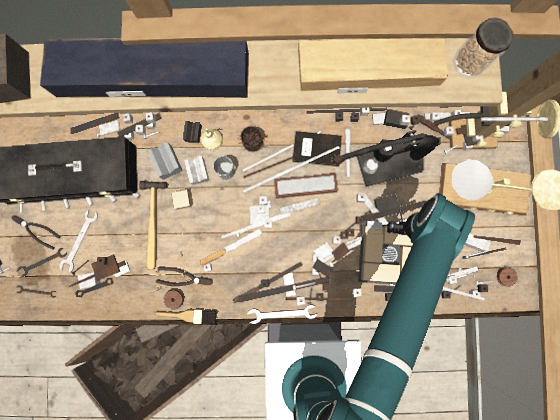

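The forge lining is finished and the job is handed in, at about 28 s on the robot's clock. I laid the plain brick flat in the front right place first. I then held the stepped brick tilted about 26° nose down, slid its tongue under the keeper and turned it down flat into the rear left place.

**Last checks (wrist camera, gripper clear above the forge):**
- **Flatness:** all four brick tops are level, at z about 148.3 mm with slopes of 0.15° or less.
- **Laid bricks:** the rear and front bricks moved less than 0.5 mm. The rear brick's measured angle changed by 0.6°, about as much as the measurement varies.
- **Stepped brick:** its tongue is about 11 mm under the lip, and the brick sits about 1 mm forward of its nominal place. My last nudge to close the gap to the front brick went further than I meant: the tool moved about 4 mm, though the picture shows the brick only 1 mm off and lying flat. A gap of about 2 mm remains at that end.
- **Bystanders:** the last top view shows the half brick, hammer, pliers, tin and oil stone where they were, judged by eye and not measured.

One plane fit while the stepped brick was still held gave a false 3–4° slope, which I put down to stray readings off the fingers. It disagreed with the row-by-row heights and with the final check, both of which showed the brick flat.

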